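# Sort the returned gas cartridges

### The arm

A 6-joint arm with a two-finger parallel gripper is mounted at the origin on the work surface. World frame = base frame: x ahead of the robot, y to its left, z up, the work surface at z = 0. Lengths are in m, angles in rad, forces in N, time in s.
With the tool pointing down it reaches from about 0.3 to 0.775 m from the base axis. Payload 14.6 kg.
Tool frame: the origin (TCP) lies between the finger pads; the fingertips stand 8 mm ahead of it and the grasp point (between the pads) lies 11 mm behind it; z points along the fingers, y is the line along which they close (so a half turn about z gives the same grasp; the last joint's range is limited). The gripper opens to 85 mm and grips with 20 to 120 N. Pads are 22 mm wide; open, the fingers measure 114 mm over their backs; the gripper's body (76 mm by 85 mm) begins 54 mm behind the grasp point. The pads swing forward as they close: fully open they stand 13 mm farther back than shut.
Start: joints at [-1.257, 0.3, 1.521, -0, 1.321, -0.067], TCP at [0.204, -0.511, 0.21] pointing down, gripper open.
Joint ranges: [-3.03, 3.03], [-0.79, 2.21], [0.23, 2.52], [-1.04, 4.18], [0, 3.07], [-2.55, 2.55]. Speed limits (rad/s): [2.22, 2.22, 2.57, 3.14, 3.14, 3.14].

### API

Orientations are given as a unit quaternion [w, x, y, z].
In Python, from plant import manip gives the robot as it stands. The module is installed in compiled form; this text tells all that it offers. Calls block until the motion is done:
- manip.move_pose(position, orientation): joint-space move of the TCP to a pose.
- manip.move_l(position, feed=0.15, attitude=None, guard=None): straight line of the TCP; attitude=None keeps the orientation; feed is the mean speed in m/s. With guard (N) it stops when the force on the tool has changed by that much, and returns True; else False.
- manip.set_joints(angles): joint-space move.
- manip.gripper_to(opening, effort=None): finger opening in m; effort is the grip in N (None keeps the last); returns when the fingers have stopped.
- manip.pause(seconds).
- manip.solve_ik(position, orientation): joint angles nearest the present ones, or None.
- manip.get_state(): the state.
- manip.get_image(name): name is "side" or "top"; returns a dict with "color" (400x640x3 uint8, red, green, blue), "mtx" (3x3 intrinsics, pixels), "T" (4x4, takes a point from camera to world coordinates). Camera axes: x right, y down, z forward; pixel columns grow to the right and rows downward; lengths in m; the calibration is good to about 2 mm. A picture is of the moment at which its call begins. There is no depth.
A pose or a line that the arm cannot do raises manip.IKError and nothing moves.
- manip.job_done(): hands the job in; it is judged then, once.
The state is a dict: "clock": time; "qpos": joint angles; "qd": joint speeds; "effort": joint torques, N m; "tcp_pos": TCP position; "eef_rot": TCP orientation; "contact_force": force on the tool from outside, world axes, zero at the start; "wrist_torque": the same for the moment, N m; "finger_gap": finger opening in m; "grasp_force": force on a finger pad.
Only numpy, scipy, OpenCV 4.12 (cv2) and the standard library are available. Lean on these libraries where they do the work, as an engineer would, in place of code of your own. Each camera call takes 0.05 s, during which the arm holds its last target. There are 200 camera calls.

### The job

Sort the mixed parts on the bench: lay both dark grey cartridges in the cardboard tray and both bright metal ones with blue collars in the blue tray, each pair side by side (not stacked) and pointing along the tray's shorter side, nipples either way; and stand the brass valve upright in the black bin. Cartridges and valve must be set down, not dropped or knocked off anything, and the roll of tape and the red can stay where they are.

Things in the scene. Friction and masses are not known exactly. Their poses are not given: they have to be found in the camera images.
- grey_1: One dark slate-grey gas cartridge with black hexagonal collars, lying down; 116 mm long overall, round body 36 mm in diameter, bare for 30 mm or more either side of mid-length, collars 40 mm across flats so it rests on a flat and does not roll. About 0.34 kg. Origin on its axis at mid-length, so 20 mm above what it lies on; own x along its length towards the small brass nipple
- grey_2: A second, identical dark slate-grey gas cartridge with black hexagonal collars, lying down; 116 mm long overall, round body 36 mm in diameter, bare for 30 mm or more either side of mid-length, collars 40 mm across flats so it rests on a flat and does not roll. About 0.34 kg. Origin on its axis at mid-length, so 20 mm above what it lies on; own x along its length towards the small brass nipple
- steel_1: One bright bare-metal gas cartridge with blue hexagonal collars, lying down; 90 mm long overall, round body 32 mm in diameter, bare for 22 mm or more either side of mid-length, collars 38 mm across flats so it rests on a flat and does not roll. About 0.2 kg. Origin on its axis at mid-length, so 19 mm above what it lies on; own x along its length towards the small brass nipple
- steel_2: A second, identical bright bare-metal gas cartridge with blue hexagonal collars, lying down; 90 mm long overall, round body 32 mm in diameter, bare for 22 mm or more either side of mid-length, collars 38 mm across flats so it rests on a flat and does not roll. About 0.2 kg. Origin on its axis at mid-length, so 19 mm above what it lies on; own x along its length towards the small brass nipple
- valve: brass valve standing upright: hexagonal body 30 mm across flats and 30 mm high (two of the flats face own +y and -y), a 12 mm thick outlet stub pointing to own +x, reaching 28 mm from the centre at 15 mm height, and a red hand knob 26 mm across on top, 45 mm high in all. About 0.16 kg. Origin at the centre of its underside, z up. Grip it across its y flats
- carton: brown cardboard tray, open on top, 150 mm long (x) by 185 mm wide (y) outside and 25 mm high, walls and floor 5 mm thick (inside 140 by 175 mm). Room for the two grey cartridges side by side along y, each pointing along x. Fixed to the bench. Origin at the centre of its underside, on the bench; x along its length (the short horizontal side), y across it, z up
- blue_tray: blue plastic tray, open on top, 125 mm long (x) by 175 mm wide (y) outside and 25 mm high, walls and floor 5 mm thick (inside 115 by 165 mm). Room for the two bright metal cartridges side by side along y, each pointing along x. Fixed to the bench. Origin at the centre of its underside, on the bench; x along its length (the short horizontal side), y across it, z up
- black_bin: black plastic bin, open on top, 130 mm square outside and 30 mm high, walls and floor 5 mm thick (inside 120 mm square). Fixed to the bench. Origin at the centre of its underside, on the bench; z up
- tape_roll: roll of brown packing tape lying flat, 100 mm across, 48 mm high; a bystander to leave alone. Origin at the centre of its underside
- red_can: small red metal can with a narrow neck, standing upright, 56 mm across, 105 mm high; a bystander to leave alone. Origin at the centre of its underside
Not all that is in view belongs to the job. Several things have the shape of the blue_tray; the one meant has the colours described above.

How it is judged:
At the end, for the whole second after the job is handed in: Greys on the carton's floor, bright ones on the blue tray's: within 20 mm of mid-tray along its x, inside the walls, along x within 0.3 rad (either way), axis height within 6 mm. Valve upright (0.15 rad) on the black bin's floor, within 50 mm of its centre in x and y. All released, at rest (x of grey_1 in the frame of carton between -0.02 and 0.02 m and y of grey_1 in the frame of carton between -0.072 and 0.072 m and z of grey_1 in the frame of carton between 0.019 and 0.031 m and angle between the x axis of each of grey_1, grey_2 and the x axis of carton, either way round below 0.3 rad and x of grey_2 in the frame of carton between -0.02 and 0.02 m and y of grey_2 in the frame of carton between -0.072 and 0.072 m and z of grey_2 in the frame of carton between 0.019 and 0.031 m and x of steel_1 in the frame of blue_tray between -0.02 and 0.02 m and y of steel_1 in the frame of blue_tray between -0.068 and 0.068 m and z of steel_1 in the frame of blue_tray between 0.018 and 0.03 m and angle between the x axis of each of steel_1, steel_2 and the x axis of blue_tray, either way round below 0.3 rad and x of steel_2 in the frame of blue_tray between -0.02 and 0.02 m and y of steel_2 in the frame of blue_tray between -0.068 and 0.068 m and z of steel_2 in the frame of blue_tray between 0.018 and 0.03 m and x of valve in the frame of black_bin between -0.05 and 0.05 m and y of valve in the frame of black_bin between -0.05 and 0.05 m and z of valve in the frame of black_bin between 0.001 and 0.011 m and angle between valve's own z axis and vertical below 0.15 rad and linear speed of each of grey_1, grey_2, steel_1, steel_2, valve below 0.02 m/s); the robot touches nothing.
It fails at once if a cartridge or the valve is dropped or thrown (moves faster than 0.8 m/s, a fall of about 33 mm, while not held) ((linear speed of grey_1 above 0.8 m/s and contact force between the fingers and grey_1 below 0.05 N) or (linear speed of grey_2 above 0.8 m/s and contact force between the fingers and grey_2 below 0.05 N) or (linear speed of steel_1 above 0.8 m/s and contact force between the fingers and steel_1 below 0.05 N) or (linear speed of steel_2 above 0.8 m/s and contact force between the fingers and steel_2 below 0.05 N) or (linear speed of valve above 0.8 m/s and contact force between the fingers and valve below 0.05 N)).
It fails at once if the tape roll or the red can is moved by more than 20 mm (distance of any of tape_roll, red_can from where it was at the start of the episode above 0.02 m).
It also fails if it takes over 128 s, if anything falls off the work surface, if the arm or the gripper's body presses on something with over 40 N, if the wrist force passes 120 N, or if a joint passes its speed limit or range.

## Working session

There is one attempt and no reset: what is moved stays moved. The work goes in short steps, each a Python script; the robot and the scene stay as the last script left them, time stands still between calls to the robot, and variables do not carry over. Pictures are saved under pics/ and viewed, at most 14 in all, crops included, and the job is handed in when it is done.

```bash
mkdir -p pics
python3 - <<'E'
from plant import manip
import cv2,numpy as np
for n in("top","side"):
    d=manip.get_image(n); cv2.imwrite(f"pics/{n}0.png",d["color"][:,:,::-1]); np.savez(f"{n}0.npz",**d)
    print(n,d["mtx"].tolist(),np.round(d["T"],4).tolist())
s=manip.get_state();print(s["clock"],s["eef_rot"],s["finger_gap"])
E
```

```text
top [[448.005516304965, 0.0, 331.76391020968885], [0.0, 448.005516304965, 198.11765784877687], [0.0, 0.0, 1.0]] [[0.0041, -0.9901, 0.1401, 0.3428], [-0.9998, -0.0015, 0.0184, 0.0933], [-0.018, -0.1402, -0.99, 1.1364], [0.0, 0.0, 0.0, 1.0]]
side [[400.92844995755434, 0.0, 322.2629877698497], [0.0, 400.92844995755434, 201.03605330006226], [0.0, 0.0, 1.0]] [[-0.8414, -0.2938, 0.4536, 0.0867], [-0.5405, 0.4621, -0.7031, 0.7775], [-0.0031, -0.8367, -0.5476, 0.5921], [0.0, 0.0, 0.0, 1.0]]
0.1 [-5.25665358e-04  9.81930746e-01  1.89239874e-01 -5.59641935e-05] 0.08557876127485015
```

View pics/top0.png

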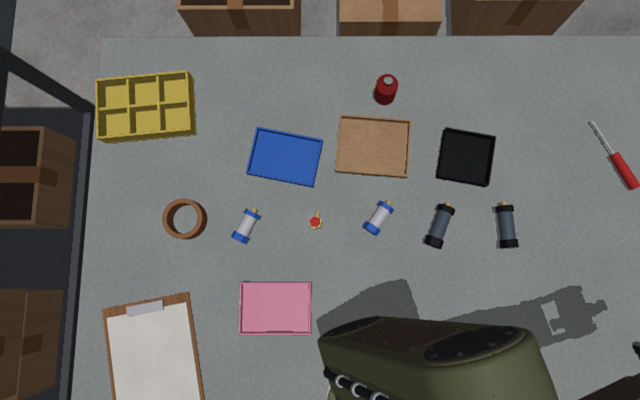

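View pics/side0.png

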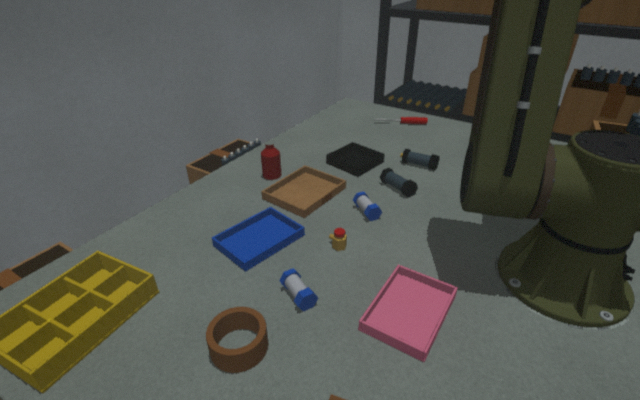

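The top view shows these candidates:
- **Blue-tray shapes:** the blue tray at (285,157) is the one wanted. The pink tray at (275,307) and the yellow organiser at (145,105) are decoys.
- **Trays and bin:** carton at (373,147), black bin at (466,157).
- **Greys:** (440,225) and (507,225). The screwdriver at (615,155) is not part of the job.
- **Steels:** (247,226) and (378,217).
- **Valve:** (316,221).
- **Bystanders:** red can at (386,89), tape roll at (184,219).

Next I'll measure, with one close crop to check the choice.

```bash
cat > h.py <<'E'
import numpy as np, cv2
def ray(d,uv,z):
    K,T=d["mtx"],d["T"]; uv=np.atleast_2d(np.float64(uv))
    r=(T[:3,:3]@np.linalg.inv(K)@np.c_[uv,np.ones(len(uv))].T).T
    return T[:3,3]+r*((z-T[2,3])/r[:,2])[:,None]
def proj(d,P):
    p=np.linalg.inv(d["T"])@np.r_[P,1]; q=d["mtx"]@p[:3]; return q[:2]/q[2]
def blob(d,roi,kind="diff",thr=28):
    """largest blob in roi (x0,y0,x1,y1) -> hull points in pixels"""
    x0,y0,x1,y1=roi; im=d["color"][y0:y1,x0:x1].astype(int)
    if kind=="diff":
        edge=np.r_[im[0],im[-1],im[:,0],im[:,-1]]
        m=np.abs(im-np.median(edge,0)).max(2)>thr
    else:
        h=cv2.cvtColor(im.astype(np.uint8),cv2.COLOR_RGB2HSV).astype(int)
        H,S,V=h[...,0],h[...,1],h[...,2]
        m={"red":((H<8)|(H>172))&(S>150)&(V>80),"brass":(H>15)&(H<35)&(S>100)&(V>80)}[kind]
    c,_=cv2.findContours(m.astype(np.uint8),cv2.RETR_EXTERNAL,cv2.CHAIN_APPROX_NONE)
    c=max(c,key=cv2.contourArea)[:,0]+[x0,y0]
    return c
def rect(d,roi,z,**k):
    """centre, long-axis angle, sizes of the min-area rectangle of a blob cast on plane z"""
    P=ray(d,blob(d,roi,**k),z)[:,:2]
    c,(w,h),_=R=cv2.minAreaRect(P.astype(np.float32)*1000)
    b=cv2.boxPoints(R); e=max(b[1]-b[0],b[2]-b[1],key=np.linalg.norm)
    return np.r_[c]/1000,np.arctan2(e[1],e[0])%np.pi,sorted((w,h))
E
cat > m.py <<'E'
from h import *
d=np.load("top0.npz")
for n,roi,z in [("grey_a",(420,195,463,256),.02),("grey_b",(488,195,525,256),.02),("steel_a",(226,200,268,250),.019),("steel_b",(357,195,399,242),.019),
 ("carton",(328,108,418,186),.0125),("blue",(240,122,328,192),.0125),("bin",(430,122,502,192),.015),("tape",(155,190,213,246),.024),("can",(370,66,404,110),.05)]:
    c,a,s=rect(d,roi,z); print(n,c.round(4),round(a,3),np.round(s,1))
b=blob(d,(300,200,335,240),"red");(c,r)=cv2.minEnclosingCircle(b);print("knob",c,ray(d,c,.042).round(4))
cv2.imwrite("pics/c1.png",np.vstack([cv2.resize(d["color"][195:250,225:405,::-1],None,fx=4.4,fy=4.4,interpolation=cv2.INTER_CUBIC),
 cv2.resize(np.load("side0.npz")["color"][185:245,310:490,::-1],None,fx=4.4,fy=4.4,interpolation=cv2.INTER_CUBIC)]))
E
python3 m.py
```

```text
grey_a [ 0.4364 -0.1523] 2.761 [ 51.1 118.7]
grey_b [ 0.4346 -0.3141] 0.077 [ 54.6 115.1]
steel_a [0.4339 0.3272] 2.69 [46.5 90. ]
steel_b [ 0.455  -0.0029] 2.545 [45.4 91.5]
carton [0.6382 0.01  ] 1.485 [157.4 187.9]
blue [0.6099 0.2373] 1.371 [130.3 179.2]
bin [ 0.6084 -0.2247] 1.385 [139.4 139.7]
tape [0.4479 0.4839] 1.26 [100.4 114.7]
can [ 0.7756 -0.0203] 2.769 [57.8 84.1]
knob (314.5714416503906, 221.2857208251953) [[0.4403 0.1556 0.042 ]]
```

View pics/c1.png

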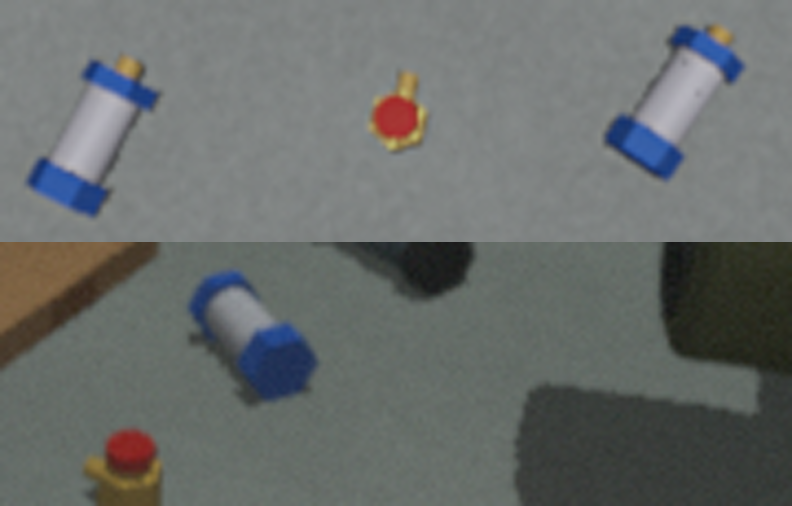

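The crop shows both steels with a blue collar at each end and the brass nipple at the far end. The valve's knob is at crop (397,117) and its stub points to (407,78). The choices match the description, so I'll do the first grey now.

```bash
cat > r.py <<'E'
from plant import manip
from h import *
UP=0.16
def quat(h): return np.array([0,np.cos(h/2),np.sin(h/2),0])
def over(xy,h):
    """joint move above xy, tool x along h (mod pi), the half turn with the smaller joint change"""
    q=np.array(manip.get_state()["qpos"]); best=None
    for k in(-1,0,1,2):
        hh=h+k*np.pi; s=manip.solve_ik([*xy,UP],quat(hh))
        if s is not None:
            c=np.abs(np.array(s)-q).max()
            if best is None or c<best[0]-1e-3: best=(c,hh)
    manip.move_pose([*xy,UP],quat(best[1])); return best[1]
def pick(xy,h,z,opening,effort=45):
    manip.gripper_to(opening); over(xy,h)
    hit=manip.move_l([*xy,z],feed=.12,guard=15)
    manip.gripper_to(0.0,effort); s=manip.get_state()
    print("pick hit",hit,"gap %.4f grip %.1f z %.4f"%(s["finger_gap"],s["grasp_force"],s["tcp_pos"][2]))
    manip.move_l([*xy,UP],feed=.15); s=manip.get_state()
    print(" lifted gap %.4f grip %.1f"%(s["finger_gap"],s["grasp_force"]),s["contact_force"].round(1) if hasattr(s["contact_force"],"round") else s["contact_force"])
def place(xy,h,z,release):
    over(xy,h)
    manip.move_l([*xy,z+.02],feed=.15)
    hit=manip.move_l([*xy,z-.003],feed=.03,guard=5); s=manip.get_state()
    print("place hit",hit,"z %.4f nominal %.4f"%(s["tcp_pos"][2],z))
    manip.gripper_to(release); manip.pause(.2)
    manip.move_l([*xy,UP],feed=.15); print(" clock %.1f"%manip.get_state()["clock"])
def intray(c,a,y,x=0): return np.array(c)+x*np.r_[np.cos(a),np.sin(a)]+y*np.r_[-np.sin(a),np.cos(a)]
CARTON=([.6382,.0100],1.485-np.pi/2); BLUE=([.6099,.2373],1.371-np.pi/2); BIN=([.6084,-.2247],1.385-np.pi/2)
def snap(n):
    d=manip.get_image("top"); np.savez(n+".npz",**d); cv2.imwrite(f"pics/{n}.png",d["color"][:,:,::-1]); return d
E
python3 - <<'E'
from r import *
d=np.load("top0.npz")
k=ray(d,(314.57,221.29),.043)[0]
b=blob(d,(300,200,335,240),"brass"); t=b[np.argmin(b[:,1])]; print(b.tolist()[:3],t,(ray(d,t,.017)[0]-k).round(4),k)
pick([.4346,-.3141],.077,.014,.065)
place(intray(*CARTON,-.042),CARTON[1],.014+.005,.052)
over([.45,-.35],0.)
snap("top1")
E
```

```text
[[320, 219], [320, 220], [320, 221]] [320 219] [ 0.0081 -0.0121 -0.026 ] [0.44017236 0.15550577 0.043     ]
pick hit False gap 0.0003 grip 10.2 z 0.0168
 lifted gap 0.0002 grip 0.0 [-0.6  0.2  1.1]
place hit False z 0.0162 nominal 0.0190
 clock 9.8
```

View pics/top1.png

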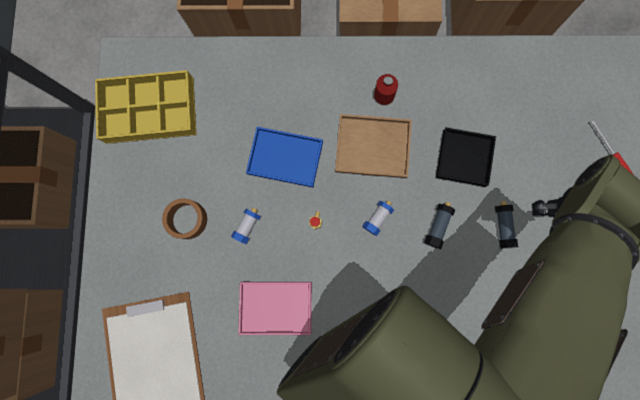

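The first grasp closed on nothing (gap 0): grey_2 is still at (507,225), untouched. I'll hover over it and look from the side.

Run:
```python
from r import *
s=manip.get_state(); print(np.round(s["tcp_pos"],4),np.round(s["qpos"],3),s["finger_gap"])
d=np.load("top1.npz"); print("tcp px",proj(d,s["tcp_pos"]))
for D in (np.load("top0.npz"),d): print(rect(D,(488,195,525,256),.02), blob(D,(488,195,525,256)).min(0),blob(D,(488,195,525,256)).max(0))
manip.gripper_to(.065); over([.4346,-.3141],.077); manip.move_l([.4346,-.3141,.06],feed=.15)
s=manip.get_state(); print(np.round(s["tcp_pos"],4),s["finger_gap"],s["eef_rot"])
a=manip.get_image("side"); b=manip.get_image("top"); print(proj(a,s["tcp_pos"]),proj(b,s["tcp_pos"]))
f=lambda i,x,y:cv2.resize(i["color"][y:y+100,x:x+130,::-1],None,fx=3,fy=3,interpolation=cv2.INTER_CUBIC)
cv2.imwrite("pics/c2.png",np.hstack([f(a,350,90),f(b,450,170)]))
```

```text
[ 0.4507 -0.3492  0.1599] [-0.724  0.389  1.522  0.     1.231  0.846] 0.05186220010960626
tcp px [543.6495989  212.22979312]
(array([ 0.43455124, -0.314108  ]), np.float32(0.07727635), [54.649810791015625, 115.08687591552734]) [491 202] [518 248]
(array([ 0.4336239 , -0.31828568]), np.float32(3.0970893), [88.88571166992188, 150.93228149414062]) [488 195] [524 255]
[ 0.435  -0.3146  0.0608] 0.06504948423357897 [4.03871506e-04 9.99264762e-01 3.83351223e-02 4.35934284e-04]
[420.7384601  147.51590114] [510.74924015 223.26738843]
```

View pics/c2.png

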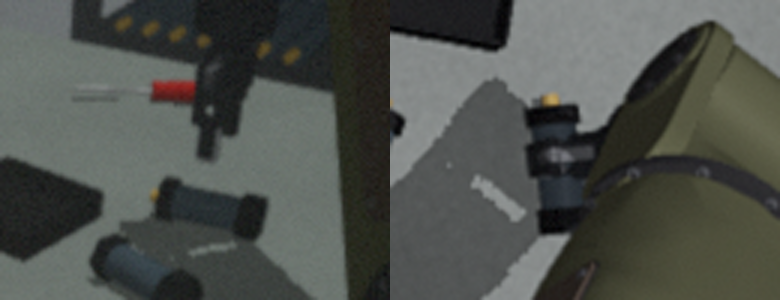

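The tool hovers right over the cartridge in both views, with the tip at side pixel (418,142) and the cartridge at (420,158). I'll repeat in stages to see what the closing does.

Run:
```python
from r import *
xy=[.4346,-.319]; p=[]
def st(t):
    s=manip.get_state(); print(t,np.round(s["tcp_pos"],4),"gap %.4f f %.1f"%(s["finger_gap"],s["grasp_force"]),np.round(s["contact_force"],1))
    a=manip.get_image("side")["color"][100:190,365:475,::-1]; p.append(cv2.resize(a,None,fx=3.6,fy=3.2,interpolation=cv2.INTER_CUBIC))
print(manip.move_l([*xy,.014],feed=.1,guard=15)); st("down")
manip.gripper_to(.045,45); st("45")
manip.gripper_to(.03,45); st("30")
manip.move_l([*xy,.05],feed=.05); st("up")
p=[cv2.resize(i,(396,288)) for i in p]
cv2.imwrite("pics/c3.png",np.vstack([np.hstack(p[:2]),np.hstack(p[2:])]))
```

```text
False
down [ 0.4348 -0.3191  0.0143] gap 0.0649 f 0.0 [ 0.  -1.   0.6]
45 [ 0.4347 -0.3191  0.0143] gap 0.0452 f 0.0 [-0.4  0.   0.1]
30 [ 0.4346 -0.319   0.014 ] gap 0.0300 f 0.0 [ 0.5 -0.4  0.4]
up [ 0.4345 -0.3189  0.0498] gap 0.0301 f 0.0 [ 0.6 -0.8  0.6]
```

View pics/c3.png

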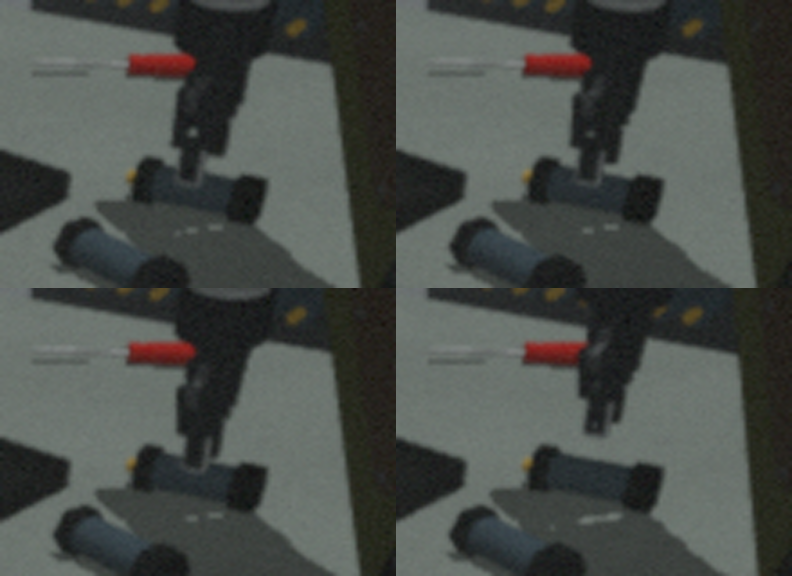

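With the TCP at 14 mm, the fingertips only reach the upper half of the body, and they pass over it at a 30 mm gap. So the fingers sit higher than the stated TCP suggests. I'll touch clear bench, shut and at 40 mm, to measure the offset.

Run:
```python
from r import *
over([.45,-.42],.0)
for g in(.0,.036,.06):
    manip.gripper_to(g,45)
    manip.move_l([.45,-.42,.03],feed=.15)
    try: hit=manip.move_l([.45,-.42,-.035],feed=.03,guard=4)
    except Exception as e: print(e); hit=None
    s=manip.get_state(); print(g,hit,np.round(s["tcp_pos"],4),np.round(s["contact_force"],1))
    manip.move_l([.45,-.42,.03],feed=.15)
print(manip.get_state()["clock"])
```

```text
0.0 True [ 0.45   -0.4201 -0.021 ] [-2.2  2.1  8. ]
0.036 True [ 0.45   -0.4201 -0.0221] [-2.3  0.9  8.4]
0.06 True [ 0.4501 -0.4201 -0.0261] [-1.2  0.9  7.4]
24.6167
```

The true fingertips are 20.5 mm behind the reported TCP when shut and 22 mm behind at a 36 mm gap, about 28 mm off the stated offset. I'll lower all heights accordingly and continue.

```bash
sed -i 's/^UP=.*/UP=0.11/' r.py
python3 - <<'E'
from r import *
d=np.load("top0.npz")
k=ray(d,(314.9,221.3),.045)[0]; t=ray(d,(317.5,211.9),.016)[0]; print("valve",k,t,t-k,np.arctan2(*(t-k)[[1,0]]))
Z=-.016
pick([.4346,-.319],.077,Z,.065)
place(intray(*CARTON,-.042),CARTON[1],Z+.005,.052)
over([.436,-.20],2.761)
d=snap("top2")
cv2.imwrite("pics/c4.png",cv2.resize(d["color"][100:260,300:530,::-1],None,fx=3.4,fy=3.4,interpolation=cv2.INTER_CUBIC))
E
```

```text
valve [0.43997171 0.15458442 0.045     ] [0.46628863 0.1498844  0.016     ] [ 0.02631692 -0.00470002 -0.029     ] -0.17673000479765283
pick hit False gap 0.0349 grip 44.5 z -0.0153
 lifted gap 0.0342 grip 45.2 [-0.3  0.1 -4.2]
place hit True z -0.0103 nominal -0.0110
 clock 32.2
```

View pics/c4.png

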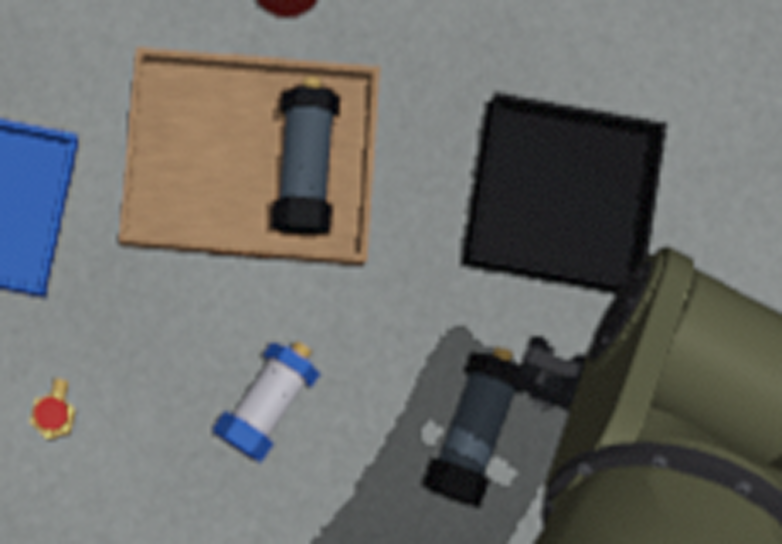

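Grey_2 lies well centred along the carton's short side at crop (305,158). Next are the second grey, the valve and steel_b.

Run:
```python
from r import *
Z=-.016
pick([.4364,-.155],2.761,Z,.065)
place(intray(*CARTON,.042),CARTON[1],Z+.005,.052)
pick([.455,-.005],2.545,Z,.06)
place(intray(*BLUE,-.040),BLUE[1],Z+.005,.048)
over([.44,-.1],0)
d=snap("top3")
cv2.imwrite("pics/c5.png",cv2.resize(d["color"][100:260,200:430,::-1],None,fx=3.4,fy=3.4,interpolation=cv2.INTER_CUBIC))
```

```text
pick hit False gap 0.0346 grip 44.2 z -0.0154
 lifted gap 0.0342 grip 45.2 [ 0.3 -0.1 -3.9]
place hit True z -0.0103 nominal -0.0110
 clock 40.5
pick hit False gap 0.0302 grip 44.0 z -0.0154
 lifted gap 0.0304 grip 44.6 [-0.4 -0.2 -2.1]
place hit True z -0.0103 nominal -0.0110
 clock 48.0
```

View pics/c5.png

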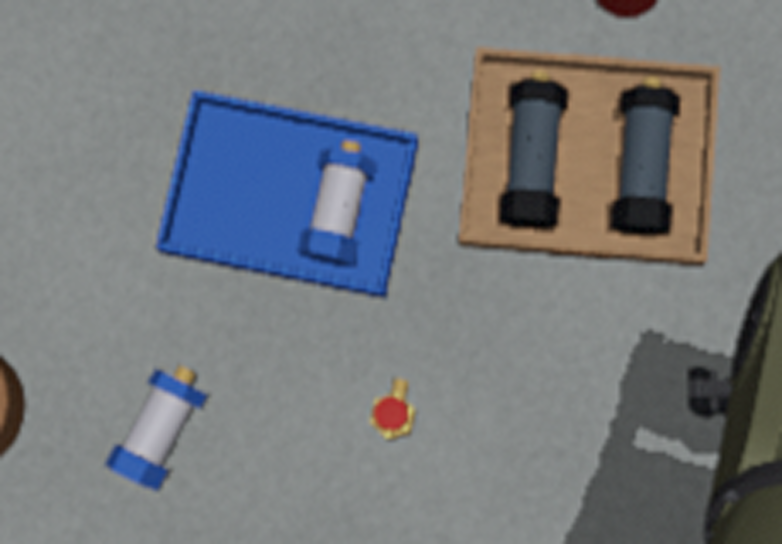

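Both greys (crop (535,150) and (645,160)) and the first steel (338,200) are set down well. Next are the other steel, then the valve.

Run:
```python
from r import *
Z=-.016
pick([.4339,.3265],2.69,Z,.06)
place(intray(*BLUE,.040),BLUE[1],Z+.005,.048)
pick([.440,.1545],-.177,Z,.055,40)
place(BIN[0],BIN[1],Z+.005,.05)
over([.44,-.36],0)
d=snap("top4"); a=manip.get_image("side")
cv2.imwrite("pics/c6.png",np.vstack([cv2.resize(d["color"][60:200,230:510,::-1],(700,350),interpolation=cv2.INTER_CUBIC),cv2.resize(a["color"][130:270,200:400,::-1],(350,245),interpolation=cv2.INTER_CUBIC)[:,:350].repeat(2,1)]))
s=manip.get_state();print(s["clock"])
```

```text
pick hit False gap 0.0309 grip 44.1 z -0.0152
 lifted gap 0.0306 grip 44.6 [-0.5 -0.1 -1.1]
place hit True z -0.0102 nominal -0.0110
 clock 57.5
pick hit False gap 0.0295 grip 39.9 z -0.0153
 lifted gap 0.0289 grip 39.6 [-0.4  0.  -2.2]
place hit True z -0.0104 nominal -0.0110
 clock 65.6
66.5583
```

View pics/c6.png

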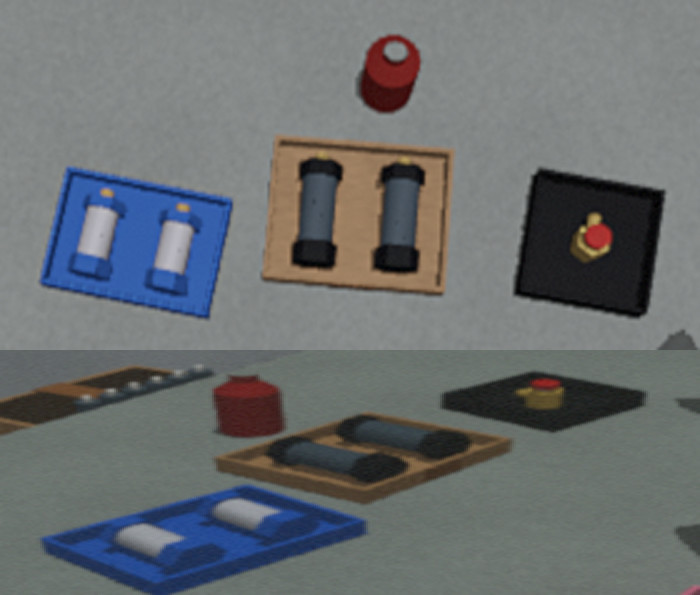

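Both pairs lie side by side along their trays' short sides. The valve stands upright in the bin at crop (593,240), upright in the side view too, and the can is unmoved. Handing in.

```bash
python3 -c "
from plant import manip
print(manip.job_done())"
```

```text
the job is handed in; nothing more can be done
None
```

I handed the job in at about 67 s. The last pictures show both greys in the carton, both bright cartridges in the blue tray and the valve upright in the black bin, with the can unmoved (the tape roll was never approached); the hand-in call gave no verdict.

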